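# Roll the sample bottle home up the infeed ramp

### The job

A capped sample bottle and a plain metal can lie on their sides at the foot of the two lanes of the viscosity bath's infeed ramp. With the fingertips, push the bottle gently and steadily up its lane and over the crest until it lies in the cradle against the end stop, where it cannot roll back, and leave it there. Only roll it, do not pick it up or flick it; leave the can at the foot and everything else where it stands.

Things in the scene. Friction and masses are not known exactly. Their poses are not given: they have to be found in the camera images.
- ramp: Two-lane infeed ramp fixed to the bench, light grey floor (dark in the cradle), metal walls. Origin on the bench under its middle; x uphill along the lanes, y across, z up. Lane centre lines at y = +62 and -62 mm, each lane 116 mm wide inside; the 3 lane walls are 8 mm thick, 18 mm above the floor. Floor rises at 8 degrees from z=25 mm at x=-110 to z=50 at x=70 (crest), then falls into the cradle.
- ramp_slope (a point): Point on the ramp floor at the foot lip, midway between the lanes (ramp x=-110, z=25 mm). Its x runs up the slope, z square to the slope. The lip lies at ramp x=-118 to -110, its top at z=33. A 50 mm round thing resting at the foot has its axis at ramp x=-94, z=52.
- ramp_crest (a point): Crest of the ramp floor, midway between the lanes (ramp x=70, z=50 mm); axes as the ramp's. Short of it a round thing rolls back to the foot; past it, it rolls by itself down the 15 degree cradle floor to the end stop.
- ramp_stop (a point): Foot of the end stop's upright face, midway between the lanes (ramp x=108, z=40 mm); axes as the ramp's. The stop is 8 mm thick, its top at z=72. A 50 mm round thing lying home against it has its axis at ramp x=83, z=69. Behind the stop a ledge 6 mm high reaches to x=196.
- bottle: Amber sample bottle: paper label, narrow neck, black screw cap. It lies across one of the two lanes (either) at the foot. Round body 50 mm in diameter, 62 mm long; 88 mm with neck and cap; 0.11 to 0.23 kg. Origin on its axis, in the middle of the round body, 31 mm from the base. Its y points along its axis to the cap, which lies towards the ramp's +y; x and z turn as it rolls.
- can: Plain metal sample can with flat ends and no neck, 50 mm in diameter, 84 mm long, lying across the other lane at the foot; origin at its centre, y along its axis. It stays there.
- vial_a: Small clear vial with white cap, 28 mm wide, 60 mm high, standing on the ramp's ledge behind the end stop; origin under its middle. Leave it alone.
- vial_b: A second vial like vial_a, on the same ledge; origin under its middle. Leave it alone.
- beaker: Open glass beaker, 70 mm wide, 90 mm high, standing on the bench to the left; origin under its middle. Leave it alone.
- reagent: Amber reagent bottle, 72 mm wide, 150 mm high, standing on the bench at the far right; origin under its middle. Leave it alone.
- jar: Clear jar with white lid, 64 mm wide, 75 mm high, standing on the bench to the right; origin under its middle. Leave it alone.
- flask: White plastic bottle, 60 mm wide, 130 mm high, standing on the bench at the far left; origin under its middle. Leave it alone.
- driver: Screwdriver, 170 mm long, lying on the bench near the robot on the right; origin under its middle. Leave it alone.
Things that resemble listed ones, but are neither listed nor needed, are in the scene too. Leave any blue or purple look-alike of the bottle alone.

How it is judged (in metres and radians):
At the end, for the whole second after the job is handed in: The bottle lies at rest in the cradle of its lane, its axis within 5 mm of the place where it touches the end stop and within 0.15 rad of square to the lane (speed under 0.02 m/s), and the can is within 15 mm of where it was (x of bottle in the frame of ramp between 0.078 and 0.087 m and z of bottle in the frame of ramp between 0.064 and 0.074 m and (y of bottle in the frame of ramp between 0.025 and 0.095 m or y of bottle in the frame of ramp between -0.095 and -0.025 m) and angle between the y axis of bottle and the y axis of ramp, either way round below 0.15 rad and linear speed of bottle below 0.02 m/s and angular speed of bottle below 0.5 rad/s and distance of can from where it was at the start of the episode below 0.015 m).
It fails at once if the bottle is lifted more than 15 mm off the slope (z of bottle in the frame of ramp_slope above 0.04 m).
It fails at once if the bottle is flicked or let run: faster than 0.5 m/s (linear speed of bottle above 0.5 m/s).
It fails at once if the fingers or arm press on the bottle with more than 25 N (contact force between any of the fingers, the arm and bottle above 25 N).
It fails at once if the can is moved more than 15 mm (distance of can from where it was at the start of the episode above 0.015 m).
It fails at once if a bystander is moved more than 20 mm (distance of any of vial_a, vial_b, beaker, reagent, jar, flask, driver from where it was at the start of the episode above 0.02 m).
It also fails if it takes over 37 s, if anything falls off the work surface, if the arm or the gripper's body presses on something with over 40 N, if the wrist force passes 120 N, or if a joint passes its speed limit or range.

### The arm

A 6-joint arm with a two-finger parallel gripper is mounted at the origin on the work surface. World frame = base frame: x ahead of the robot, y to its left, z up, the work surface at z = 0. Lengths are in m, angles in degrees, forces in N, time in s.
With the tool pointing down it reaches from about 0.3 to 0.75 m from the base axis. Payload 8.5 kg.
Tool frame: the origin (TCP) lies at the very end of the fingers, on their centre line; the grasp point (between the pads) lies 19 mm behind it (env.grip_point_offset is the distance from the TCP to the grasp point, in m); z points along the fingers, y is the direction in which the jaws open and shut (so a half turn about z gives the same grasp; the last joint's range is limited). The gripper opens to 85 mm and grips with 20 to 120 N. Pads are 22 mm wide; open, the fingers measure 114 mm over their backs; the gripper's body (76 mm by 85 mm) begins 54 mm behind the grasp point. The pads swing forward as they close: fully open they stand 13 mm farther back than shut.
Start: joints at [-12.336, 21.807, 74.336, -0, 83.858, -12.336], TCP at [0.55, 0, 0.21] pointing down, gripper open.
Joint ranges: [-178.18, 178.18], [-50.72, 133.34], [12.68, 142.11], [-81.47, 261.47], [9.98, 163.14], [-165.26, 165.26]. Speed limits (degrees/s): [136.94, 136.94, 180, 180, 180, 180].

### API

Orientations are given as a 3x3 rotation matrix whose columns are the frame's x, y, z axes.
In Python, from rig import env gives the robot as it stands.
- The arm moves only by the tool move_arm, never from a script. Its argument "moves" is a list of rows, each a list of 4 numbers: the shift along the tool's x, y, z in mm, then the turn about the tool's z in rad. In form: [[tx, ty, tz, spin], ...]. A call has 1 to 20 rows; each row is the pose to reach, as a shift and turn from the pose commanded when the call began, along the tool's axes at that moment; what a row does not reach only later rows make up. A row lasts 1/10 s, in which the tool goes at most 50 mm and 8.59 degrees, less where a joint would pass 70% of its speed; a pose out of reach is approached as far as the arm can. A call with a gripper value outside its range is refused whole. "grip" is the closure, from 0 (fully open) to 1 (shut), set as the call begins (left out, the last holds). The fingers move at their own pace and stop on an object; "grip_force" is the grip in N (left out, the last holds). Time passes only in rows, so rows that repeat a pose let the fingers close. It gives the time, the measured TCP pose, the force and the opening at its end, in the units of the state.
- env.observe(): the state, without advancing time (a new reading comes with each control period).
- env.get_image(name): name is "scene" or "side" or "wrist"; returns the picture (480x640x3 uint8, red, green, blue); there is no depth.
- env.get_calibration(name): a dict with "fovy" (degrees; the focal length in pixels is half the picture's height over the tangent of half this angle, whatever the lens; pixels are square), "cx", "cy" (the principal point, pixels), "k1" (the pictures are not rectified: a ray, as slopes to the right and down, at radius r is drawn at 1 + k1 r^2 times it, then the intrinsics apply), "extrinsics" (4x4, takes a point from world to camera coordinates); the wrist camera has in their place "tool_from_camera" (4x4, takes a point from camera to tool coordinates, whose origin is the TCP and whose axes are the flange's). Camera axes: x right, y up, looking along -z (the intrinsics and any distortion apply to the point x, -y, -z); pixel columns grow to the right and rows downward; lengths in m; the calibration is good to about 2 mm. A picture is of the moment at which its call begins: read the wrist's pose just before it. get_calibration takes no time and is no camera call.
- env.close_job(): hands the job in, once; it reports no verdict.
Trained networks look in the newest picture that a camera, given by its name, has taken for a name from the list of things; names that differ only in an ending like _2 or _b are one class to them, and where a whole thing is asked for, a point or a joint stands for the part that bears it (a point fixed in the world has none). Each returns a list of dicts, best first, with "conf" (0 to 1); they miss things now and then, are a little off and sometimes report something else, mostly with a low value. They report only what shows in the picture. A call takes as long as a camera call. They do not tell look-alikes from the thing itself.
- env.silhouettes(camera, name): "region" (480x640 bool, what is visible of it) and "point" ([row, column] in pixels, amid what is visible of it).
- env.tip_of(camera, name): "point" ([row, column] in pixels: a listed point, or the origin of a listed thing).
The state is a dict: "time_s": time; "q": joint angles; "qvel": joint speeds; "joint_efforts": joint torques, N m; "position": TCP position; "tool_rot": TCP orientation; "ft_force": force on the tool from outside, world axes, zero at the start; "wrist_torque": the same for the moment, N m; "grip_width": finger opening in m.
Only numpy, scipy, OpenCV 4.12 (cv2) and the standard library are available. Lean on these libraries where they do the work, as an engineer would, in place of code of your own. Each camera call takes 0.05 s, during which the arm holds its last target.

## Working session

There is one attempt and no reset: what is moved stays moved. The work goes in short steps, Python scripts to look and compute and a tool call to move; the robot and the scene stay as the last step left them, time stands still between calls to the robot, and variables do not carry over. Pictures are saved under pics/ and viewed, and the job is handed in when it is done.

Besides the shell and the picture viewer there is one more tool, called after "Request:" as name(argument=value, ...) on one line, values as JSON. move_arm: Moves the arm, as the interface text tells. Its arguments: {"type":"object","properties":{"moves":{"type":"array"},"grip":{"type":"number"},"grip_force":{"type":"number"}},"required":["moves"]}

```bash
mkdir -p pics; ls; python3 - <<'E'
from rig import env
import cv2, numpy as np
s=env.observe(); print(s['time_s'],s['position'],s['tool_rot'],s['grip_width'])
for n in ['scene','side','wrist']:
    im=env.get_image(n); cv2.imwrite(f'pics/{n}0.png',im[:,:,::-1])
    c=env.get_calibration(n); print(n,c)
E
```

```text
pics
0.0 [5.49653231e-01 6.75623202e-05 2.09600755e-01] [[ 8.66538234e-06  9.99998912e-01 -1.47476527e-03]
 [ 9.99999954e-01 -8.22017750e-06  3.01887624e-04]
 [ 3.01875173e-04 -1.47476782e-03 -9.99998867e-01]] 0.08537104037336898
scene {'fovy': 50.34365009530843, 'cx': 317.62790554310453, 'cy': 247.21756343753418, 'k1': 0.045572456101094644, 'extrinsics': array([[ 0.63103354,  0.77563252, -0.01381519, -0.31107108],
       [-0.55288676,  0.46216309,  0.69334083,  0.21068653],
       [ 0.54416257, -0.42988308,  0.72047736, -1.50920784],
       [ 0.        ,  0.        ,  0.        ,  1.        ]])}
side {'fovy': 45.766203082295604, 'cx': 322.6067372373175, 'cy': 242.04205750224227, 'k1': -0.13930287059246624, 'extrinsics': array([[-0.99801797, -0.06248333,  0.00748097,  0.47307733],
       [ 0.04335626, -0.59656079,  0.80139594, -0.05749604],
       [-0.04561104,  0.8001319 ,  0.59808743, -1.43175716],
       [ 0.        ,  0.        ,  0.        ,  1.        ]])}
wrist {'fovy': 68.16253825186085, 'cx': 318.25229543111357, 'cy': 235.00368066156997, 'k1': -0.06734105040101385, 'tool_from_camera': array([[ 6.91323488e-04,  9.46286302e-01,  3.23329177e-01,
         8.34446134e-02],
       [ 9.99999439e-01, -9.13815416e-04,  5.36320021e-04,
        -6.27333699e-05],
       [ 8.02975476e-04,  3.23328625e-01, -9.46286403e-01,
        -1.64556953e-01],
       [ 0.00000000e+00,  0.00000000e+00,  0.00000000e+00,
         1.00000000e+00]])}
```

View pics/scene0.png

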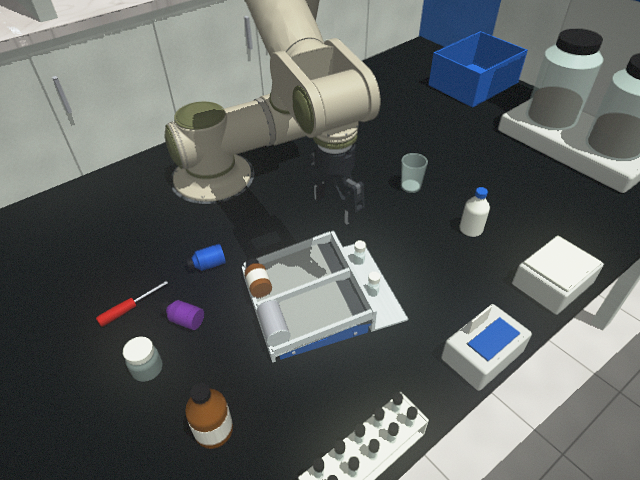

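View pics/side0.png

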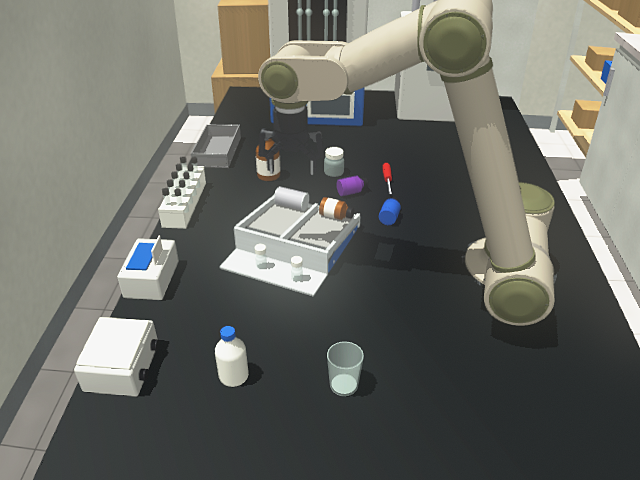

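View pics/wrist0.png

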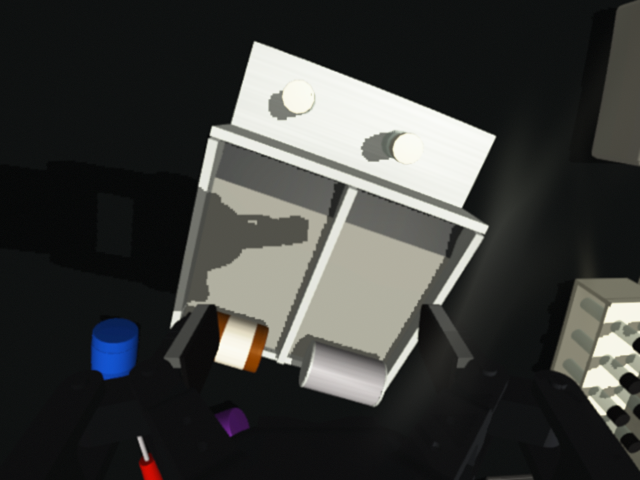

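The bottle look-alikes are amber on the ramp (wrist 240,342), blue on the bench (115,345) and purple on the bench (232,420). The amber one with the paper label, lying at the foot of the near-robot lane, fits the description. The can is at wrist (342,373). Next I measure the ramp pose.

```bash
cat > h.py <<'E'
from rig import env
import cv2, numpy as np
from scipy.optimize import least_squares
def cam(n,s=None):
    c=env.get_calibration(n)
    f=240/np.tan(np.radians(c['fovy']/2))
    if n=='wrist':
        T=np.eye(4);T[:3,:3]=s['tool_rot'];T[:3,3]=s['position']
        E=np.linalg.inv(T@c['tool_from_camera'])
    else: E=c['extrinsics']
    return f,c,E
def proj(P,C):
    f,c,E=C
    p=np.atleast_2d(P)@E[:3,:3].T+E[:3,3]
    a=np.c_[p[:,0]/-p[:,2],-p[:,1]/-p[:,2]]
    r2=(a**2).sum(1,keepdims=True); a=a*(1+c['k1']*r2)
    return a*f+[c['cx'],c['cy']]   # col,row
def ramp2w(p,P):
    x,y,t=p; c,s=np.cos(t),np.sin(t)
    P=np.atleast_2d(P); return np.c_[x+c*P[:,0]-s*P[:,1], y+s*P[:,0]+c*P[:,1], P[:,2]]
E
python3 - <<'E'
from h import *
s=env.observe(); 
R={'ramp':[0,0,0],'ramp_slope':[-.110,0,.025],'ramp_crest':[.07,0,.05],'ramp_stop':[.108,0,.04]}
obs=[]
for n in ['wrist','scene','side']:
    env.get_image(n)
    for k in ['ramp_slope','ramp_crest','ramp_stop','bottle','can']:
        if n!='wrist' and k=='can':continue
        d=env.tip_of(n,k)
        print(n,k,[(np.round(e['point'][::-1],1),round(e['conf'],2)) for e in d[:3]])
        if k in R and d: obs.append((n,R[k],d[0]['point'][::-1],k))
# corners in the wrist picture
for P,u in [([.196,-.128,.006],(495,136)),([.196,.128,.006],(254,42))]: obs.append(('wrist',P,u,'ledge'))
C={n:cam(n,s) for n in ['wrist','scene','side']}
def res(p): return np.concatenate([proj(ramp2w(p,P),C[n])[0]-u for n,P,u,_ in obs])
r=least_squares(res,[.5,.05,1.3],loss='soft_l1',f_scale=2)
print(r.x); print([(o[0],o[3],x) for o,x in zip(obs,np.round(r.fun.reshape(-1,2),1))])
print(env.observe()['time_s'])
im=env.get_image('wrist').copy()
def line(a,b):
    q=proj(ramp2w(r.x,[a,b]),C['wrist']); cv2.line(im,*[tuple(int(v) for v in np.round(z)) for z in q],(255,0,0),1)
for y in (.128,.12,.004,-.004,-.12,-.128): line([-.11,y,.043],[.07,y,.068])
for x in(.108,.116): line([x,-.128,.072],[x,.128,.072])
line([.196,-.128,.006],[.196,.128,.006]); line([.07,-.12,.05],[.07,.12,.05]);line([-.11,-.12,.033],[-.11,.12,.033])
cv2.imwrite('pics/fit.png',im[:,:,::-1]); np.save('ramp.npy',r.x)
E
```

```text
wrist ramp_slope [(array([278.2, 352.1]), 0.81), (array([338.1, 215.5]), 0.64), (array([149.8, 454.4]), 0.25)]
wrist ramp_crest [(array([337.3, 215.6]), 0.75)]
wrist ramp_stop [(array([350.6, 179.2]), 0.6)]
wrist bottle [(array([112.4, 346.5]), 0.95), (array([233.8, 339.9]), 0.86), (array([220. , 434.4]), 0.81)]
wrist can [(array([342.6, 372.6]), 0.87)]
scene ramp_slope [(array([256.8, 307.3]), 0.96)]
scene ramp_crest [(array([337. , 277.6]), 0.81), (array([350.5, 279.3]), 0.39), (array([135.8, 304.5]), 0.38)]
scene ramp_stop [(array([350.7, 276.9]), 0.63), (array([136.4, 306.8]), 0.61)]
scene bottle [(array([257.4, 283.4]), 0.94), (array([185. , 313.4]), 0.76), (array([207.8, 257.1]), 0.59)]
side ramp_slope [(array([318.4, 208.5]), 0.93)]
side ramp_crest [(array([285.6, 236.1]), 0.8), (array([328.9, 206.3]), 0.71)]
side ramp_stop [(array([278.6, 245. ]), 0.93), (array([297.7, 239.2]), 0.18)]
side bottle [(array([345.7, 184.4]), 0.98), (array([331.3, 207.4]), 0.87), (array([387.5, 213.8]), 0.72)]
[ 0.54245897 -0.07621106  1.22194243]
[('wrist', 'ramp_slope', array([ 2.3, -2. ])), ('wrist', 'ramp_crest', array([-1.1,  2.7])), ('wrist', 'ramp_stop', array([-0.6, -0.1])), ('scene', 'ramp_slope', array([1.5, 0.1])), ('scene', 'ramp_crest', array([-2.8,  1.6])), ('scene', 'ramp_stop', array([-1.1,  0.8])), ('side', 'ramp_slope', array([-2.7,  0.7])), ('side', 'ramp_crest', array([0.9, 0.7])), ('side', 'ramp_stop', array([1.2, 3.2])), ('wrist', 'ledge', array([-0.2,  0.7])), ('wrist', 'ledge', array([ 0.6, -1.8]))]
0.95
```

View pics/fit.png

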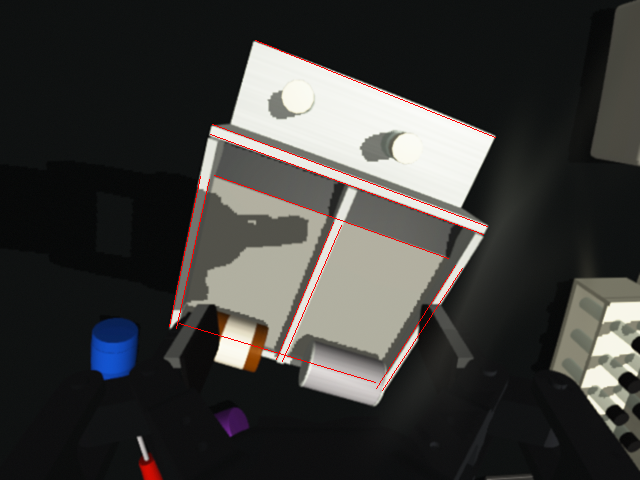

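```bash
python3 - <<'E'
from h import *
s=env.observe(); p=np.load('ramp.npy'); t0=s['time_s']
C={n:cam(n,s) for n in ['wrist','scene','side']}
W=C['wrist']
from scipy.optimize import brentq, fsolve
for nm,n,u in [('bottle','scene',(257.4,283.4)),('bottle','side',(331.3,207.4)),('bottle','wrist',(233.8,339.9)),('can','wrist',(342.6,372.6))]:
    y=fsolve(lambda v: proj(ramp2w(p,[v[0],v[1],.052]),C[n])[0]-u,[-.09,0.05]); print(nm,n,np.round(y,4))
for nm,u in [('blue',(112.4,346.5)),('purple',(220,434)),('driver',(150,460))]:
    y=fsolve(lambda v: proj(ramp2w(p,[v[0],v[1],.025]),W)[0]-u,[-.15,0.05]); print(nm,'ramp xy',np.round(y,4))
for y in (.04,.05,.062): print(y, ramp2w(p,[[-.094,y,.052],[.083,y,.069]]).round(4).tolist())
im=cv2.cvtColor(env.get_image('scene'),cv2.COLOR_RGB2BGR)
cr=cv2.resize(im[225:345,180:300],None,fx=4.5,fy=4.5,interpolation=cv2.INTER_CUBIC); cv2.imwrite('pics/crop.png',cr)
E
```

```text
bottle scene [-0.0977  0.0454]
bottle side [-0.0981  0.0519]
bottle wrist [-0.0951  0.0548]
can wrist [-0.0951 -0.0715]
blue ramp xy [-0.1792  0.1921]
purple ramp xy [-0.2687  0.034 ]
driver ramp xy [-0.3575  0.1153]
0.04 [[0.4727, -0.1509, 0.052], [0.5332, 0.0155, 0.069]]
0.05 [[0.4633, -0.1475, 0.052], [0.5238, 0.0189, 0.069]]
0.062 [[0.4521, -0.1434, 0.052], [0.5126, 0.023, 0.069]]
```

View pics/crop.png

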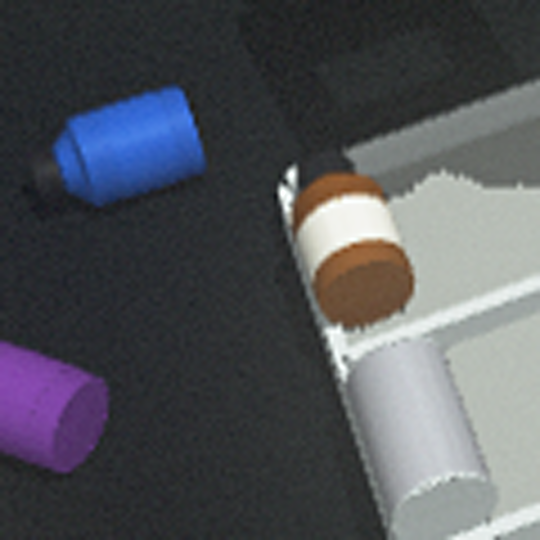

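The close crop confirms it: amber body, paper label, black cap towards ramp +y, at ramp y≈0.051. Next I move above a point behind the bottle, at ramp x≈-0.15, part-close the gripper and turn it to line up with the lane.

Request:
move_arm(moves=[[-25, -13, 0, 0.044], [-55, -29, 0, 0.1], [-90, -48, 0, 0.17], [-130, -69, 0, 0.24], [-165, -87, 0, 0.3], [-190, -101, 0, 0.34], [-200, -106, 0, 0.349], [-200, -106, 20, 0.349], [-200, -106, 50, 0.349], [-200, -106, 70, 0.349], [-200, -106, 80, 0.349], [-200, -106, 80, 0.349]], grip=0.7, grip_force=20)

```text
time_s: 2.25
position: [0.4439, -0.1994, 0.1295]
tool_rot: [[0.341, 0.94, -0.002], [0.94, -0.341, 0.001], [0.001, -0.002, -1.0]]
ft_force: [-0.4, -0.0, 0.5]
grip_width: 0.0256
```

```bash
cat > look.py <<'E'
from h import *
import sys
p=np.load('ramp.npy'); s=env.observe()
d=s['position']-[p[0],p[1],0]; c,sn=np.cos(p[2]),np.sin(p[2])
print('t',s['time_s'],'tcp ramp',np.round([c*d[0]+sn*d[1],-sn*d[0]+c*d[1],d[2]],4),'F',np.round(s['ft_force'],2),'w',s['grip_width'],'yaw err',np.degrees(np.arctan2(s['tool_rot'][1,0],s['tool_rot'][0,0])-p[2]))
for n in sys.argv[2:]:
    im=env.get_image(n)[:,:,::-1].copy()
    if n=='scene': im=cv2.resize(im[200:380,200:440],None,fx=3,fy=3)
    if n=='side': im=cv2.resize(im[130:310,200:440],None,fx=3,fy=3)
    cv2.imwrite(f'pics/{n}_{sys.argv[1]}.png',im)
E
python3 look.py 1 wrist side
```

```text
t 2.25 tcp ramp [-0.1494  0.0505  0.1295] F [-0.4  -0.    0.46] w 0.025564956295948127 yaw err 0.041432841153915975
```

View pics/wrist_1.png

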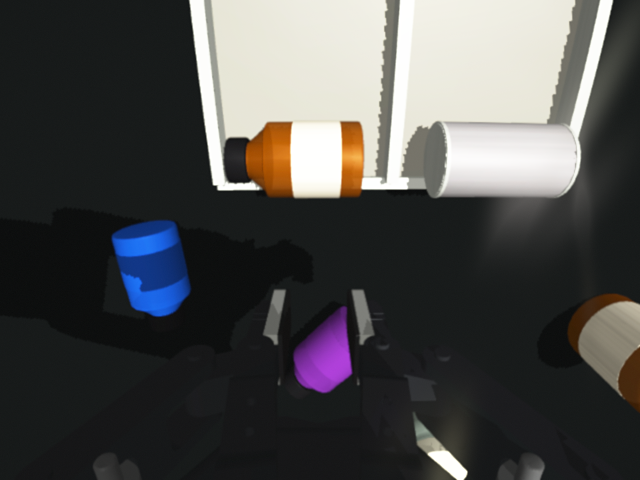

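View pics/side_1.png

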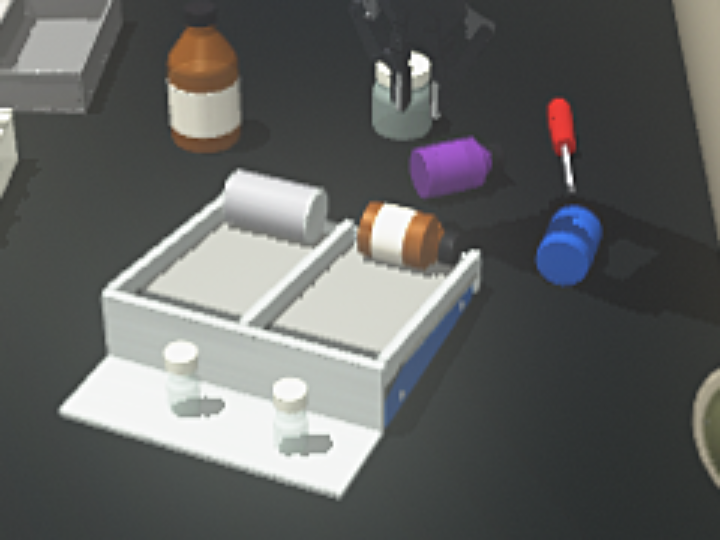

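```bash
python3 - <<'E'
from h import *
from scipy.optimize import fsolve
p=np.load('ramp.npy'); s=env.observe(); W=cam('wrist',s)
for nm,u,z in [('purple near end',(345,308),.03),('body base',(363,160),.055),('body shoulder',(266,160),.055),('back edge of bottle',(318,196),.052),('blue near',(185,290),.03)]:
    print(nm,np.round(fsolve(lambda v: proj(ramp2w(p,[v[0],v[1],z]),W)[0]-u,[-.15,0.05]),4))
E
```

```text
purple near end [-0.2232  0.0268]
body base [-0.0955  0.0198]
body shoulder [-0.0956  0.0849]
back edge of bottle [-0.1209  0.05  ]
blue near [-0.2066  0.1624]
```

The purple look-alike's nearest end is at ramp x≈-0.223, so descending at -0.15 is clear of it. I descend behind the bottle, then approach slowly.

Request:
move_arm(moves=[[0, -1, 20, 0], [0, -1, 45, 0], [0, -1, 68, 0], [0, -1, 82, 0], [0, -1, 86, 0], [2, -1, 86, 0], [4, -1, 86, 0], [6, -1, 86, 0], [8, -1, 86, 0], [10, -1, 86, 0], [12, -1, 86, 0], [12, -1, 86, 0]])

```text
time_s: 3.55
position: [0.4472, -0.1881, 0.0443]
tool_rot: [[0.342, 0.94, 0.0], [0.94, -0.342, 0.0], [0.0, 0.0, -1.0]]
ft_force: [0.7, -0.2, -0.6]
grip_width: 0.0255
```

```bash
python3 look.py 2 wrist scene
```

```text
t 3.55 tcp ramp [-0.1377  0.0512  0.0443] F [ 0.7  -0.17 -0.58] w 0.025506361806267138 yaw err 0.006671850171048683
```

View pics/wrist_2.png

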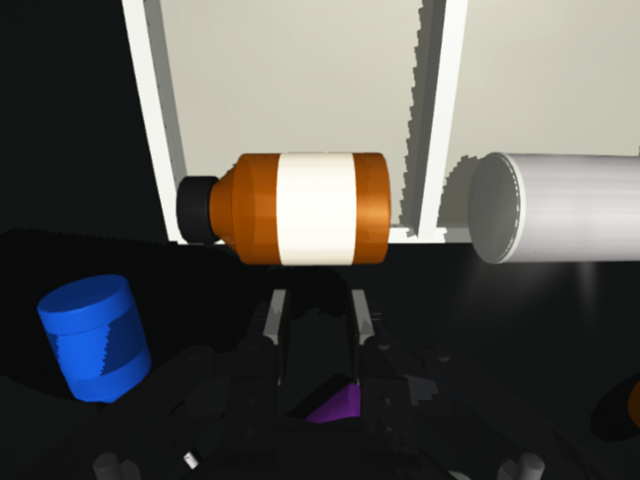

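View pics/scene_2.png

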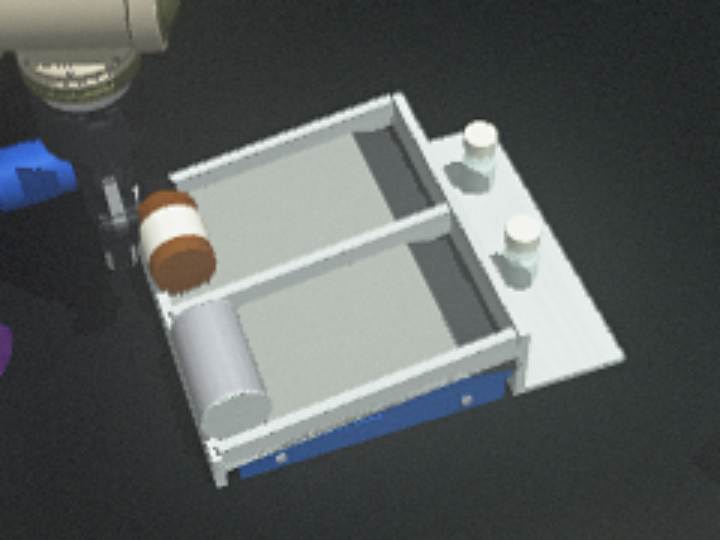

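The fingers are centred on the body with a gap of about 6 mm. I lower them 4 mm for contact below the axis, then make contact slowly.

Request:
move_arm(moves=[[0, 0, 2, 0], [1, 0, 4, 0], [2, 0, 4, 0], [3, 0, 4, 0], [4, 0, 4, 0], [5, 0, 4, 0], [6, 0, 4, 0], [7, 0, 4, 0], [8, 0, 4, 0], [9, 0, 4, 0], [10, 0, 4, 0], [11.5, 0, 3.8, 0], [13, 0, 3.6, 0], [14.5, 0, 3.4, 0], [16, 0, 3.2, 0], [18, 0, 3, 0], [20, 0, 2.6, 0]])

```text
time_s: 5.35
position: [0.4545, -0.1716, 0.0432]
tool_rot: [[0.341, 0.94, 0.002], [0.94, -0.341, -0.005], [-0.004, 0.003, -1.0]]
ft_force: [-7.0, -9.3, 17.6]
grip_width: 0.0257
```

```bash
python3 look.py 3 wrist scene
```

```text
t 5.35 tcp ramp [-0.1197  0.05    0.0432] F [-7.   -9.25 17.62] w 0.02565791200627758 yaw err 0.03425101943998332
```

View pics/wrist_3.png

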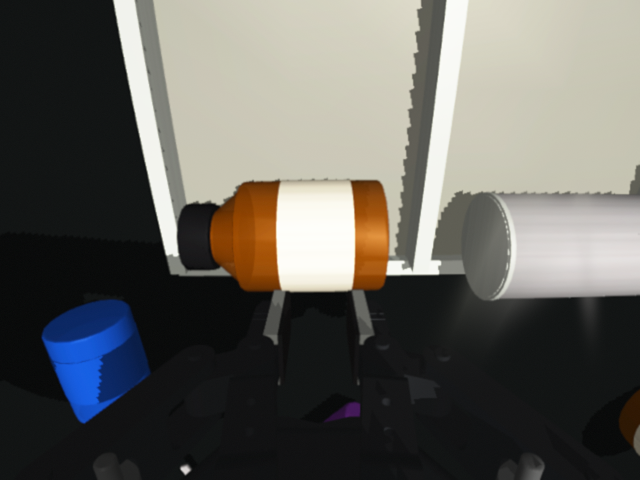

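View pics/scene_3.png

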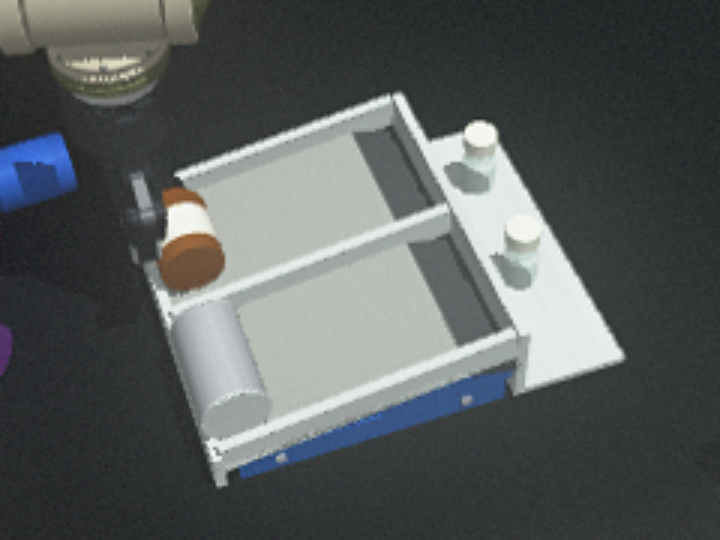

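The force is 11 N backward and 17.6 N up. That is too much for the bottle, so the tips are probably riding on the foot lip because the part-closed pads reach past the TCP. I back off and raise them.

Request:
move_arm(moves=[[-1.5, 0, 0, 0], [-3, 0, -1, 0], [-4, 0, -3, 0], [-5, 0, -5, 0], [-6, 0, -7, 0], [-7, 0, -9, 0], [-7, 0, -10, 0], [-7, 0, -10, 0]])

```text
time_s: 6.25
position: [0.4516, -0.1762, 0.0517]
tool_rot: [[0.342, 0.94, 0.0], [0.94, -0.342, -0.0], [-0.0, 0.0, -1.0]]
ft_force: [-0.2, -0.6, 0.5]
grip_width: 0.0254
```

```bash
python3 look.py 4 wrist scene
```

```text
t 6.25 tcp ramp [-0.125   0.0512  0.0517] F [-0.18 -0.63  0.54] w 0.025358716352463426 yaw err -0.007584329707672836
```

View pics/wrist_4.png

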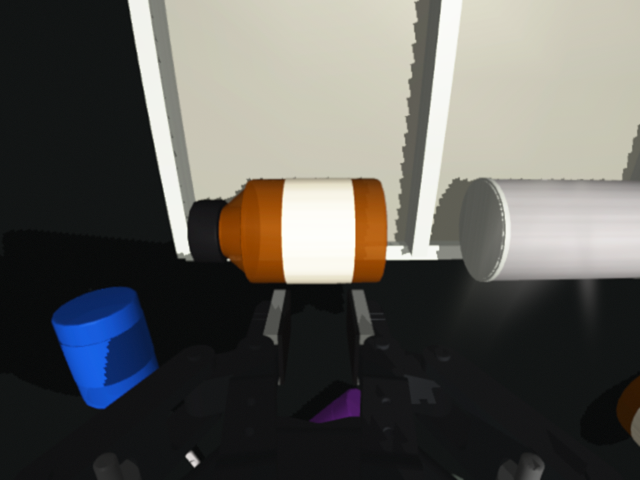

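View pics/scene_4.png

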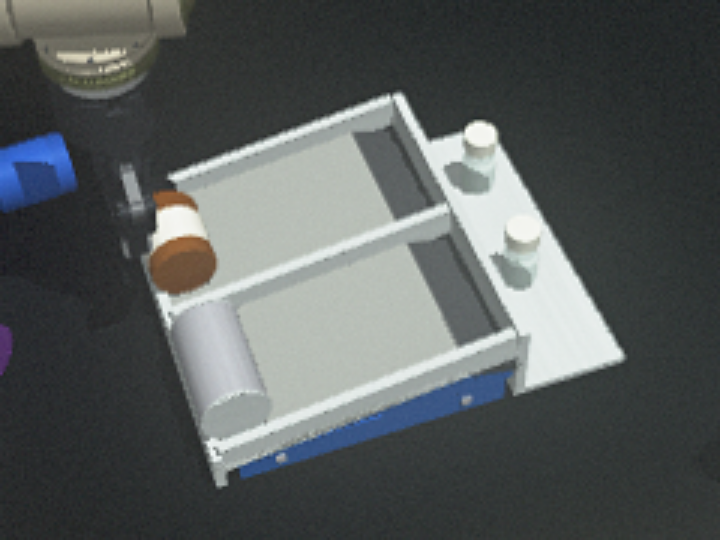

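```bash
python3 - <<'E'
from h import *
s=env.observe(); W=cam('wrist',s)
R=s['tool_rot'];t=s['position']
for z in (-.01,-.004,0,.004,.009):
  for x in (0.0075,.011):
    print(x,z,[proj(R@np.array([x,y,z])+t,W)[0].round(1).tolist() for y in (-.0128,.0128)])
im=env.get_image('wrist'); cv2.imwrite('pics/tips.png',cv2.resize(im[240:360,230:410],None,fx=4,fy=4,interpolation=cv2.INTER_CUBIC)[:,:,::-1])
E
```

```text
0.0075 -0.01 [[292.0, 280.2], [345.1, 280.3]]
0.011 -0.01 [[291.8, 273.6], [345.3, 273.7]]
0.0075 -0.004 [[292.9, 274.9], [344.2, 274.9]]
0.011 -0.004 [[292.7, 268.5], [344.4, 268.5]]
0.0075 0 [[293.4, 271.5], [343.7, 271.6]]
0.011 0 [[293.2, 265.2], [343.9, 265.2]]
0.0075 0.004 [[293.9, 268.3], [343.2, 268.3]]
0.011 0.004 [[293.8, 262.1], [343.4, 262.1]]
0.0075 0.009 [[294.5, 264.4], [342.6, 264.5]]
0.011 0.009 [[294.4, 258.3], [342.7, 258.4]]
```

View pics/tips.png

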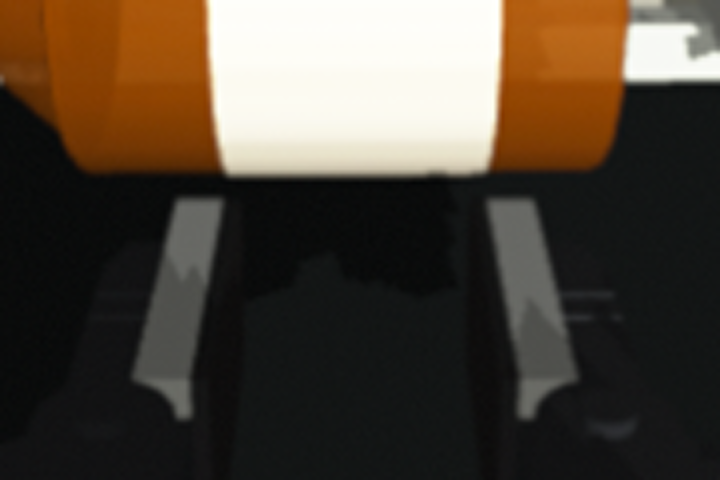

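```bash
python3 - <<'E'
from h import *
s=env.observe(); R=s['tool_rot'];t=s['position']
for n in ('scene','side'):
    C=cam(n); im=env.get_image(n).copy()
    q0=proj(t,C)[0].astype(int); o=np.array([q0[0]-50,q0[1]-40]); 
    cr=cv2.resize(im[o[1]:o[1]+80,o[0]:o[0]+100],None,fx=8,fy=7.5,interpolation=cv2.INTER_CUBIC)
    cr=np.clip(cr.astype(float)*1.6,0,255).astype(np.uint8)
    for x in (.011,-.011):
      for y in (-.0128,.0128):
        for z,col in ((0,(255,0,0)),(-.013,(0,255,0)),(.009,(0,255,255))):
            u=(proj(R@np.array([x,y,z])+t,C)[0]-o+.5)*[8,7.5]
            cv2.circle(cr,tuple(int(v) for v in u),3,col,-1)
    cv2.imwrite(f'pics/tip_{n}.png',cr[:,:,::-1])
E
```

```text
(no output)
```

View pics/tip_scene.png

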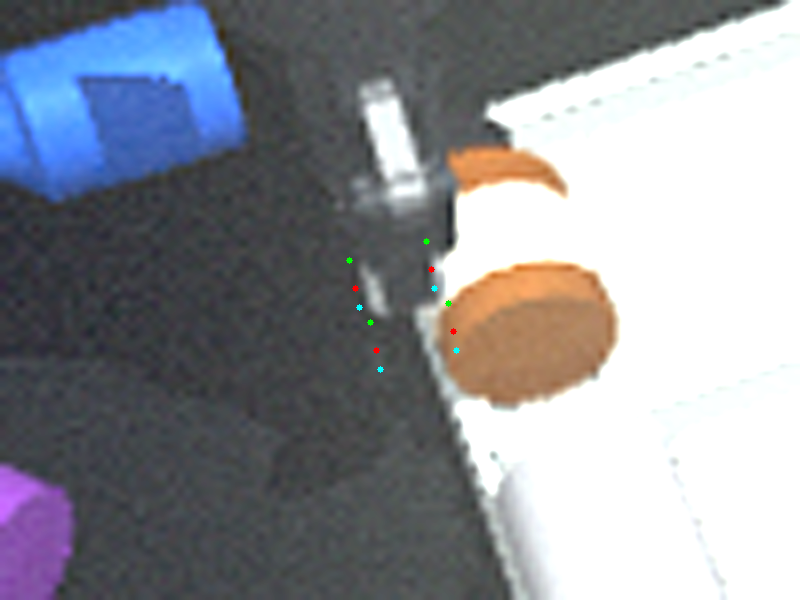

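View pics/tip_side.png

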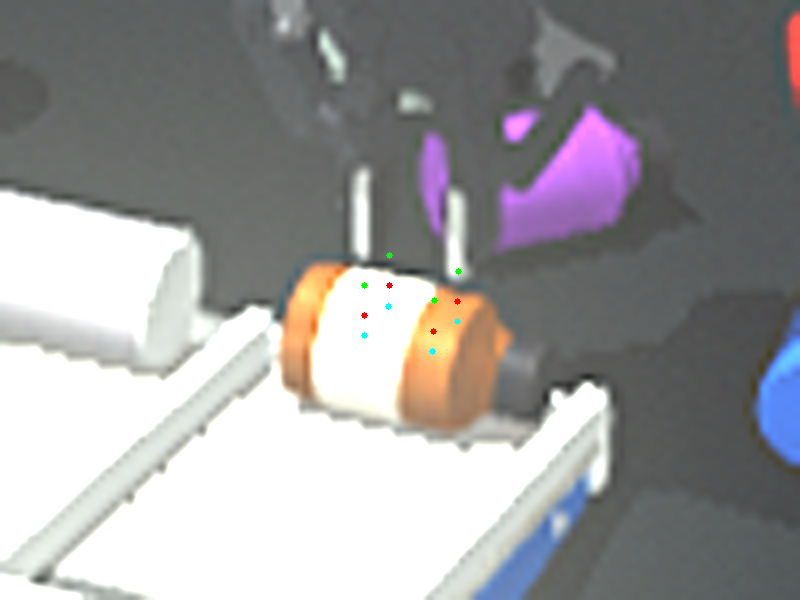

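```bash
python3 - <<'E'
from h import *
R=np.array([[0.341, 0.94, -0.002], [0.94, -0.341, 0.001], [0.001, -0.002, -1.0]]);t=np.array([0.4439, -0.1994, 0.1295])
C=cam('side'); im=cv2.imread('pics/side_1.png')[0:180,340:520]
im=cv2.resize(im,None,fx=4,fy=3.3,interpolation=cv2.INTER_CUBIC); im=np.clip(im*1.6,0,255).astype(np.uint8)
for x in (.011,-.011):
  for y in (-.0128,.0128):
    for z,col in ((0,(0,0,255)),(-.013,(0,255,0)),(.009,(255,255,0))):
        u=(((proj(R@np.array([x,y,z])+t,C)[0]-[200,130]+.5)*3)-[340,0])*[4,3.3]
        cv2.circle(im,tuple(int(v) for v in u),4,col,-1); print(x,y,z,u)
cv2.imwrite('pics/t1.png',im)
E
```

```text
0.011 -0.0128 0 [344.72354699 466.75132762]
0.011 -0.0128 -0.013 [346.15672063 424.91637645]
0.011 -0.0128 0.009 [343.73740619 495.48260778]
0.011 0.0128 0 [239.05283551 447.38283217]
0.011 0.0128 -0.013 [239.96512577 405.68144496]
0.011 0.0128 0.009 [238.42528732 476.02410147]
-0.011 -0.0128 0 [381.1215187  429.95516204]
-0.011 -0.0128 -0.013 [382.71091208 388.40751413]
-0.011 -0.0128 0.009 [380.02768279 458.49265609]
-0.011 0.0128 0 [276.39911115 410.97608753]
-0.011 0.0128 -0.013 [277.47827086 369.56052462]
-0.011 0.0128 0.009 [275.65657314 439.42450934]
```

View pics/t1.png

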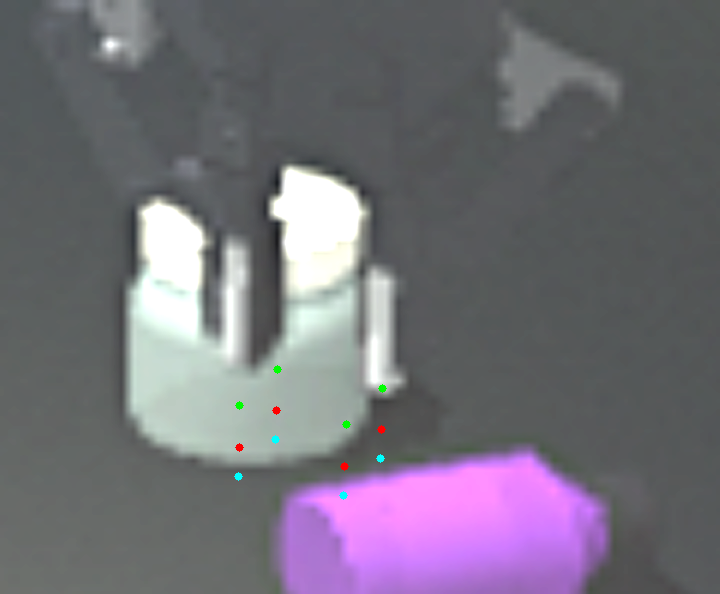

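Both views put the fingertip ends about 20–25 mm behind the TCP at this opening. That means the tips were riding on the upper rear of the bottle. I retreat and descend to TCP z≈0.016, which is safe above the bench either way, then check.

Request:
move_arm(moves=[[-3, 0, 0, 0], [-7, 0, 0, 0], [-12, 0, 0, 0], [-17, 0, 0, 0], [-20, 0, 0, 0], [-20, 0, 8, 0], [-20, 0, 18, 0], [-20, 0, 27, 0], [-20, 0, 33, 0], [-20, 0, 35, 0], [-20, 0, 35, 0]])

```text
time_s: 7.6
position: [0.4447, -0.1948, 0.0163]
tool_rot: [[0.342, 0.94, -0.001], [0.94, -0.342, 0.0], [0.0, -0.001, -1.0]]
ft_force: [0.8, -0.4, 0.6]
grip_width: 0.0256
```

```bash
python3 look.py 5 wrist side
python3 - <<'E'
from h import *
im=env.get_image('scene'); cr=cv2.resize(im[230:310,215:315],None,fx=8,fy=7.5,interpolation=cv2.INTER_CUBIC)
cv2.imwrite('pics/sc5.png',np.clip(cr.astype(float)*1.6,0,255).astype(np.uint8)[:,:,::-1])
E
```

```text
t 7.6 tcp ramp [-0.1449  0.0514  0.0163] F [ 0.79 -0.35  0.61] w 0.02562920619218598 yaw err -0.0009855358360002673
```

View pics/sc5.png

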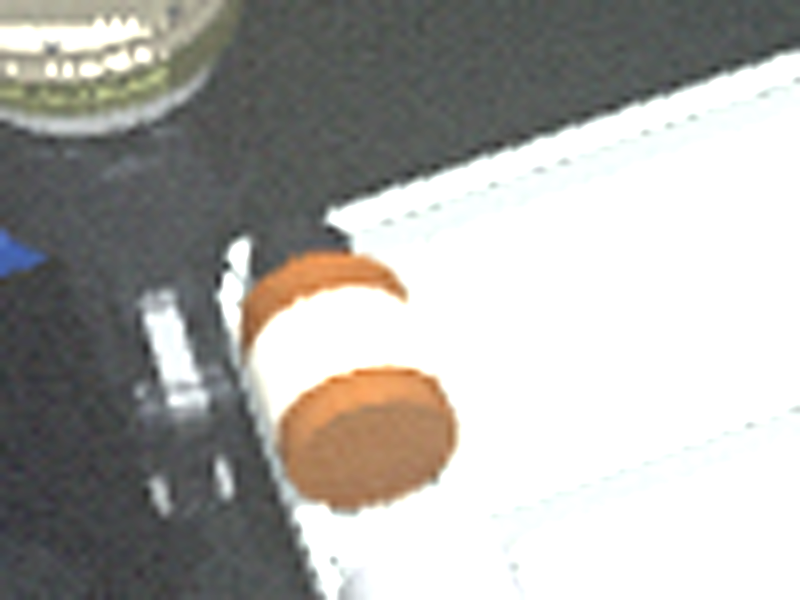

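View pics/wrist_5.png

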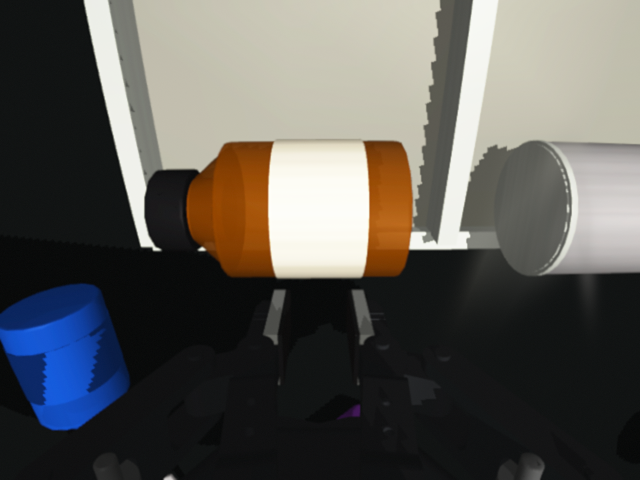

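```bash
python3 - <<'E'
from h import *
from scipy.optimize import least_squares
s=env.observe(); R=s['tool_rot'];t=s['position']; C=cam('scene')
for y in (.013,.017):
  for u in ((236,298.3),(243.5,296.4)):
    r=least_squares(lambda v:proj(R@np.array([v[0],y,v[1]])+t,C)[0]-u,[0,0]); print(y,u,r.x.round(4),r.cost)
E
```

```text
0.013 (236, 298.3) [-0.0064 -0.0131] 0.0
0.013 (243.5, 296.4) [ 0.0108 -0.0126] 4.0389678347315804e-28
0.017 (236, 298.3) [-0.0067 -0.018 ] 1.1632227364026952e-25
0.017 (243.5, 296.4) [ 0.0104 -0.0175] 6.462348535570529e-27
```

View pics/side_5.png

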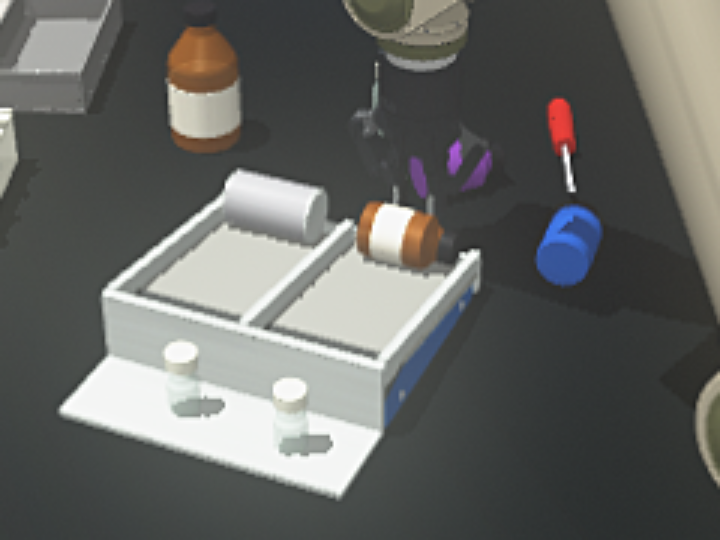

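Estimates of the tip offset disagree, from 13 to 26 mm behind the TCP. A light touch on the bench here will settle it.

Request:
move_arm(moves=[[0, 0, 7, 0], [0, 0, 14, 0], [0, 0, 20, 0], [0, 0, 24, 0], [0, 0, 26, 0], [0, 0, 27, 0], [0, 0, 27, 0]])

```text
time_s: 8.45
position: [0.4448, -0.195, -0.0104]
tool_rot: [[0.342, 0.94, -0.0], [0.94, -0.342, -0.0], [-0.0, -0.0, -1.0]]
ft_force: [-0.2, 0.0, 0.7]
grip_width: 0.0256
```

Request:
move_arm(moves=[[0, 0, 1, 0], [0, 0, 2, 0], [0, 0, 3, 0], [0, 0, 3, 0]])

```text
time_s: 8.85
position: [0.4447, -0.1949, -0.0135]
tool_rot: [[0.342, 0.94, -0.0], [0.94, -0.342, 0.0], [0.0, -0.0, -1.0]]
ft_force: [-0.6, 0.6, -0.8]
grip_width: 0.0257
```

Request:
move_arm(moves=[[0, 0, 1, 0], [0, 0, 2, 0], [0, 0, 3, 0], [0, 0, 3, 0]])

```text
time_s: 9.25
position: [0.4447, -0.1949, -0.0165]
tool_rot: [[0.342, 0.94, -0.0], [0.94, -0.342, 0.0], [0.0, -0.0, -1.0]]
ft_force: [0.6, -0.2, -0.3]
grip_width: 0.0262
```

Request:
move_arm(moves=[[0, 0, 1, 0], [0, 0, 2, 0], [0, 0, 3, 0], [0, 0, 3, 0]])

```text
time_s: 9.65
position: [0.4447, -0.1949, -0.0195]
tool_rot: [[0.342, 0.94, -0.0], [0.94, -0.342, 0.0], [0.0, -0.0, -1.0]]
ft_force: [-0.2, -0.5, -0.2]
grip_width: 0.0259
```

Request:
move_arm(moves=[[0, 0, 1, 0], [0, 0, 2, 0], [0, 0, 3, 0], [0, 0, 3, 0]])

```text
time_s: 10.05
position: [0.4448, -0.195, -0.0213]
tool_rot: [[0.342, 0.94, 0.001], [0.94, -0.342, -0.001], [-0.0, 0.001, -1.0]]
ft_force: [-3.0, 1.5, 16.2]
grip_width: 0.0255
```

```bash
python3 look.py 6 wrist
python3 - <<'E'
from h import *
im=env.get_image('scene'); cr=cv2.resize(im[230:310,200:300],None,fx=8,fy=7.5,interpolation=cv2.INTER_CUBIC)
cv2.imwrite('pics/sc6.png',np.clip(cr.astype(float)*1.6,0,255).astype(np.uint8)[:,:,::-1])
E
```

```text
t 10.05 tcp ramp [-0.145   0.0511 -0.0213] F [-2.98  1.49 16.17] w 0.025536706219978653 yaw err 0.00337297593301386
```

View pics/sc6.png

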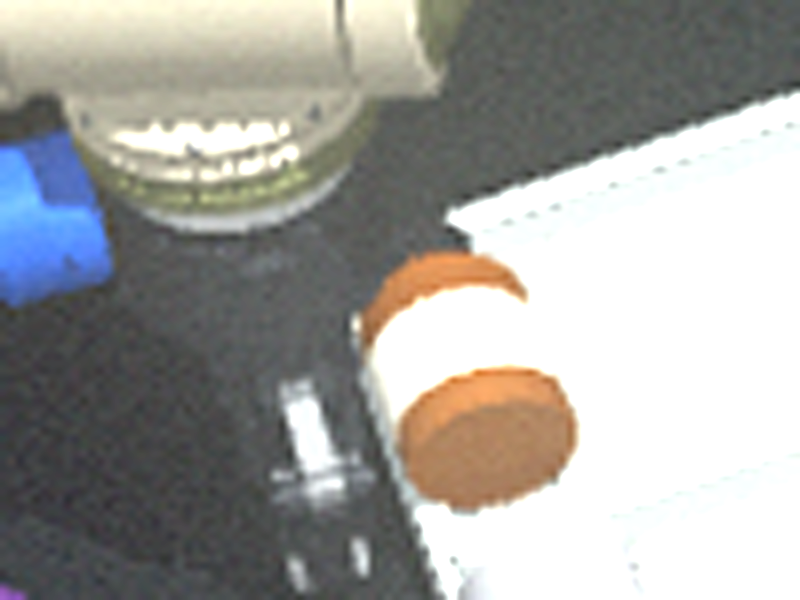

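View pics/wrist_6.png

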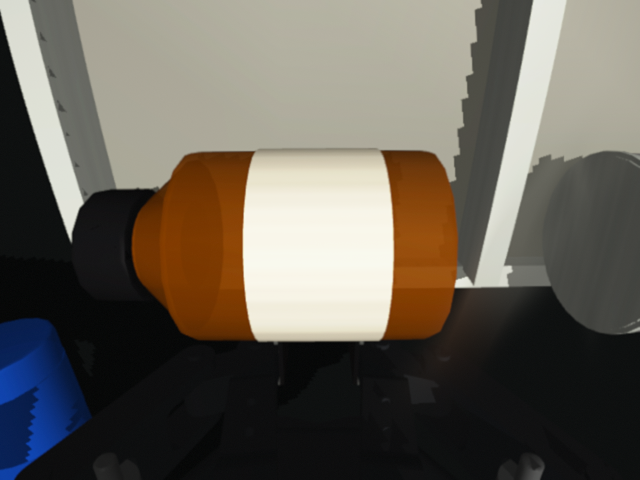

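Bench contact came at TCP z≈-0.0205, so the tips end about 20.5 mm behind the TCP, which agrees with the pictures. I raise so the tips sit at about z=0.041 (lip 0.033, bottle axis 0.052) and push gently.

Request:
move_arm(moves=[[0, 0, -6, 0], [0, 0, -16, 0], [0, 0, -28, 0], [0, 0, -38, 0], [0, 0, -43, 0], [4, 0, -43, 0], [8, 0, -43, 0], [10, 0, -43, 0], [12, 0, -43, 0], [14, 0, -43, 0], [15, 0, -43, 0], [16, 0, -43, 0], [17, 0, -43.2, 0], [18, 0, -43.4, 0], [19, 0, -43.6, 0], [20, 0, -43.8, 0]])

```text
time_s: 11.75
position: [0.4516, -0.1761, 0.0215]
tool_rot: [[0.342, 0.94, 0.0], [0.94, -0.342, -0.0], [-0.0, 0.0, -1.0]]
ft_force: [-0.7, -1.5, 0.0]
grip_width: 0.0258
```

```bash
python3 look.py 7 wrist
```

```text
t 11.75 tcp ramp [-0.125   0.0512  0.0215] F [-0.74 -1.55  0.04] w 0.025792161117028378 yaw err -0.009614796883891408
```

View pics/wrist_7.png

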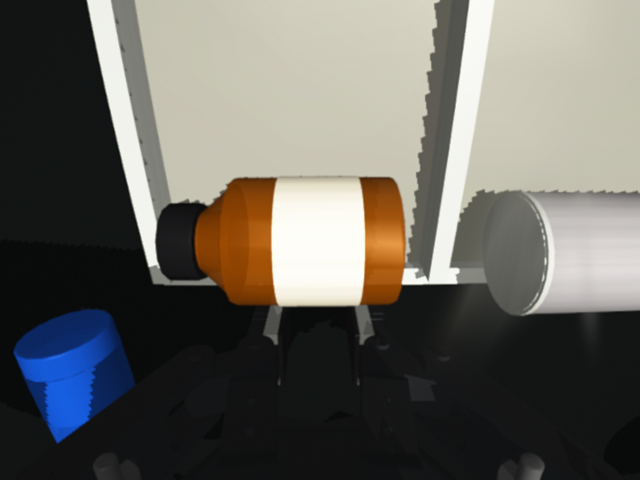

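The contact is clean at about 1.7 N and the bottle is off the lip. I continue up the slope at a steady 30 mm/s.

Request:
move_arm(moves=[[1, 0, -0.1, 0], [3, 0, -0.4, 0], [5, 0, -0.7, 0], [8, 0, -1.1, 0], [11, 0, -1.5, 0], [14, 0, -2, 0], [17, 0, -2.4, 0], [20, 0, -2.8, 0], [23, 0, -3.2, 0], [26, 0, -3.6, 0], [29, 0, -4, 0], [32, 0, -4.4, 0], [35, 0, -4.9, 0], [38, 0, -5.3, 0], [41, 0, -5.7, 0], [44, 0, -6.1, 0], [46, 0, -6.4, 0], [48, 0, -6.7, 0]])

```text
time_s: 13.6
position: [0.4681, -0.1309, 0.0281]
tool_rot: [[0.342, 0.94, -0.0], [0.94, -0.342, -0.0], [-0.0, -0.0, -1.0]]
ft_force: [0.4, -0.9, 0.3]
grip_width: 0.0257
```

```bash
python3 look.py 8 wrist scene
```

```text
t 13.6 tcp ramp [-0.0768  0.0512  0.0281] F [ 0.36 -0.87  0.33] w 0.025691747882778008 yaw err -0.0013973890327287177
```

View pics/wrist_8.png

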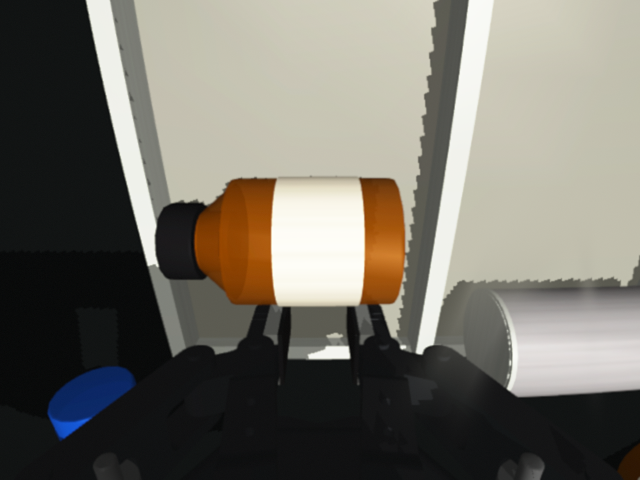

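View pics/scene_8.png

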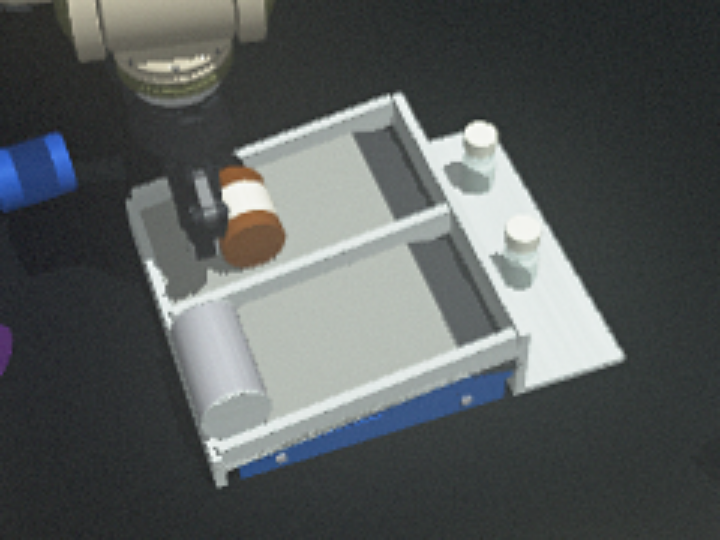

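The bottle stays square in its lane with about 1 N on the fingers. I continue.

Request:
move_arm(moves=[[1, 0, -0.1, 0], [3, 0, -0.4, 0], [6, 0, -0.8, 0], [9, 0, -1.3, 0], [12, 0, -1.7, 0], [15, 0, -2.1, 0], [18, 0, -2.5, 0], [21, 0, -2.9, 0], [24, 0, -3.3, 0], [27, 0, -3.8, 0], [30, 0, -4.2, 0], [33, 0, -4.6, 0], [36, 0, -5, 0], [39, 0, -5.4, 0], [42, 0, -5.8, 0], [45, 0, -6.3, 0], [48, 0, -6.7, 0], [51, 0, -7.1, 0], [54, 0, -7.5, 0], [56, 0, -7.8, 0]])

```text
time_s: 15.7
position: [0.4872, -0.0782, 0.0359]
tool_rot: [[0.342, 0.94, -0.0], [0.94, -0.342, 0.0], [-0.0, -0.0, -1.0]]
ft_force: [0.4, 0.0, 0.8]
grip_width: 0.0258
```

Request:
move_arm(moves=[[1, 0, -0.1, 0], [3, 0, -0.4, 0], [6, 0, -0.8, 0], [9, 0, -1.3, 0], [12, 0, -1.7, 0], [15, 0, -2.1, 0], [18, 0, -2.5, 0], [21, 0, -2.9, 0], [24, 0, -3.3, 0], [27, 0, -3.8, 0], [30, 0, -4.2, 0], [32, 0, -4.5, 0], [34, 0, -4.7, 0], [35, 0, -4.9, 0]])

```text
time_s: 17.1
position: [0.4992, -0.0454, 0.0408]
tool_rot: [[0.342, 0.94, 0.0], [0.94, -0.342, 0.0], [0.0, -0.0, -1.0]]
ft_force: [-0.7, -0.9, 0.7]
grip_width: 0.0255
```

```bash
python3 look.py 9 wrist scene
```

```text
t 17.1 tcp ramp [0.0142 0.0512 0.0408] F [-0.67 -0.89  0.66] w 0.02548292502859215 yaw err -0.0016976472477428998
```

View pics/wrist_9.png

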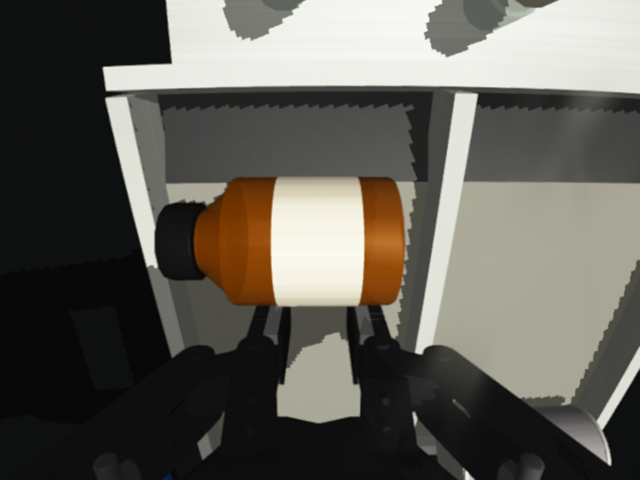

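View pics/scene_9.png

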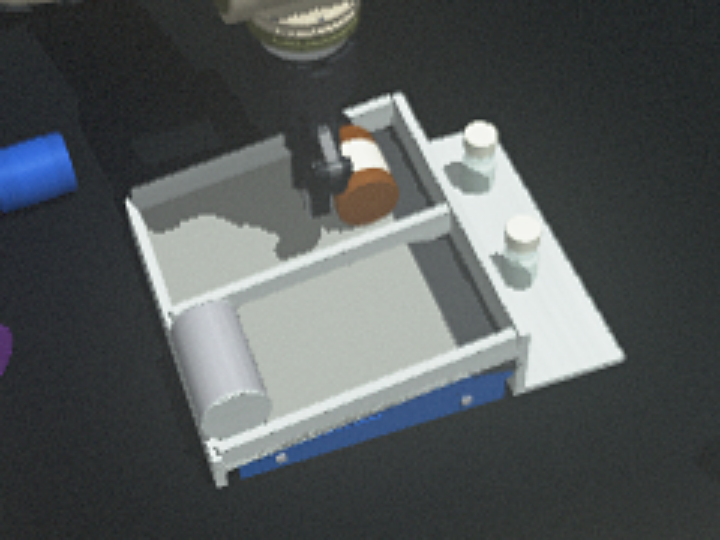

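Request:
move_arm(moves=[[1, 0, -0.1, 0], [3, 0, -0.4, 0], [5, 0, -0.7, 0], [7, 0, -1, 0], [9, 0, -1.3, 0], [11, 0, -1.5, 0], [13, 0, -1.8, 0], [15, 0, -2, 0], [17, 0, -2, 0], [18.5, 0, -2, 0], [20, 0, -2, 0], [21.5, 0, -2, 0], [23, 0, -2, 0], [24.5, 0, -2, 0], [26, 0, -2, 0], [26, 0, -2, 0], [26, 0, -2, 0]])

```text
time_s: 18.9
position: [0.508, -0.0211, 0.0428]
tool_rot: [[0.342, 0.94, -0.0], [0.94, -0.342, 0.0], [0.0, -0.0, -1.0]]
ft_force: [0.3, -0.2, 1.4]
grip_width: 0.0254
```

```bash
python3 look.py 10 wrist scene
```

```text
t 18.9 tcp ramp [0.04   0.0512 0.0428] F [ 0.25 -0.21  1.36] w 0.025380121627563423 yaw err -0.006107235124438932
```

View pics/wrist_10.png

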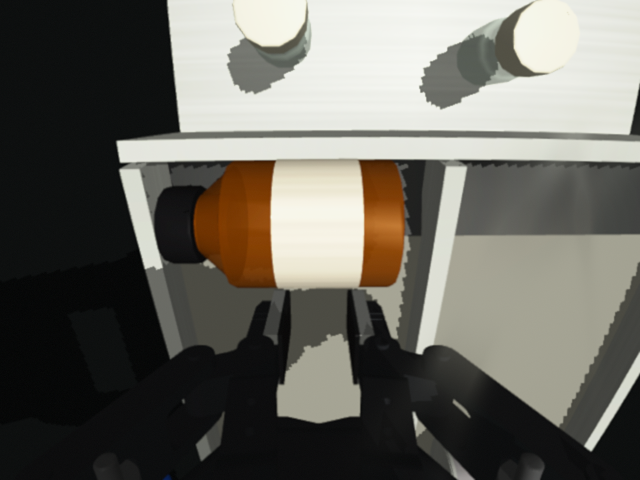

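View pics/scene_10.png

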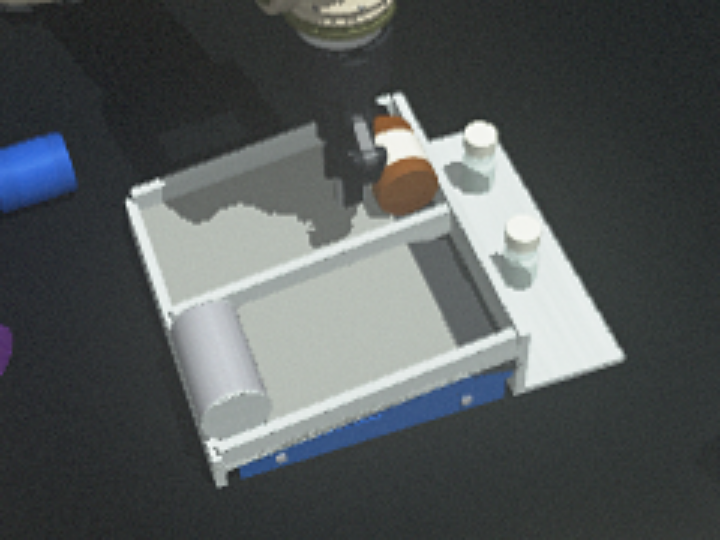

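The bottle has rolled over the crest and lies against the end stop, clear of the fingers. I back off, raise the arm and verify.

Request:
move_arm(moves=[[-3, 0, 0, 0], [-10, 0, 0, 0], [-20, 0, -1, 0], [-30, 0, -4, 0], [-36, 0, -12, 0], [-40, 0, -30, 0], [-40, 0, -55, 0], [-40, 0, -80, 0], [-40, 0, -100, 0], [-40, 0, -105, 0], [-40, 0, -105, 0]])

```text
time_s: 20.1
position: [0.4944, -0.059, 0.1484]
tool_rot: [[0.342, 0.94, 0.001], [0.94, -0.342, -0.0], [0.0, 0.001, -1.0]]
ft_force: [-0.2, -0.7, -0.7]
grip_width: 0.0259
```

```bash
python3 look.py 11 wrist scene side
python3 - <<'E'
from h import *
from scipy.optimize import fsolve
p=np.load('ramp.npy'); s=env.observe()
for n in ('wrist','scene','side'):
    C=cam(n,s)
    for k,z in(('bottle',.069),('can',.052)):
        for d in env.tip_of(n,k)[:3]:
            v=fsolve(lambda v: proj(ramp2w(p,[v[0],v[1],z]),C)[0]-d['point'][::-1],[0,0.05]); print(n,k,round(d['conf'],2),v.round(4))
E
```

```text
t 20.1 tcp ramp [-0.0003  0.0511  0.1484] F [-0.23 -0.65 -0.66] w 0.02585471380182573 yaw err -0.026107597384145354
wrist bottle 0.95 [0.0814 0.0536]
wrist can 0.63 [-0.0924 -0.0687]
scene bottle 0.79 [0.0789 0.0534]
scene bottle 0.72 [-0.1867  0.1502]
scene bottle 0.61 [-0.2503 -0.0036]
scene can 0.87 [-0.086  -0.0657]
side bottle 0.95 [0.0787 0.0506]
side bottle 0.95 [-0.1172  0.2084]
side bottle 0.79 [-0.1757  0.0694]
side can 0.78 [-0.1    -0.0702]
side can 0.62 [-0.2885 -0.0118]
```

View pics/wrist_11.png

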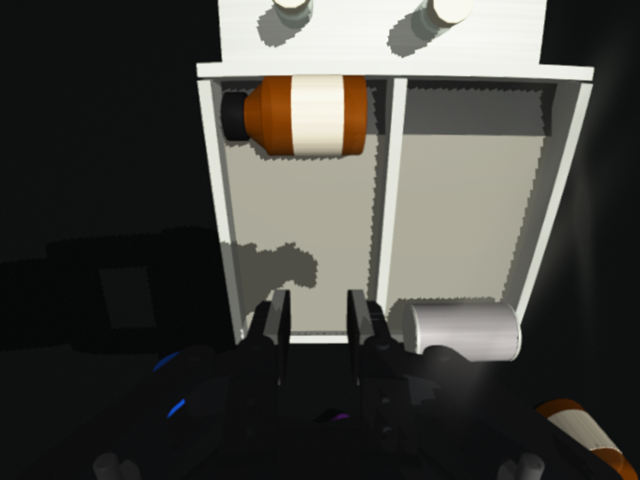

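View pics/scene_11.png

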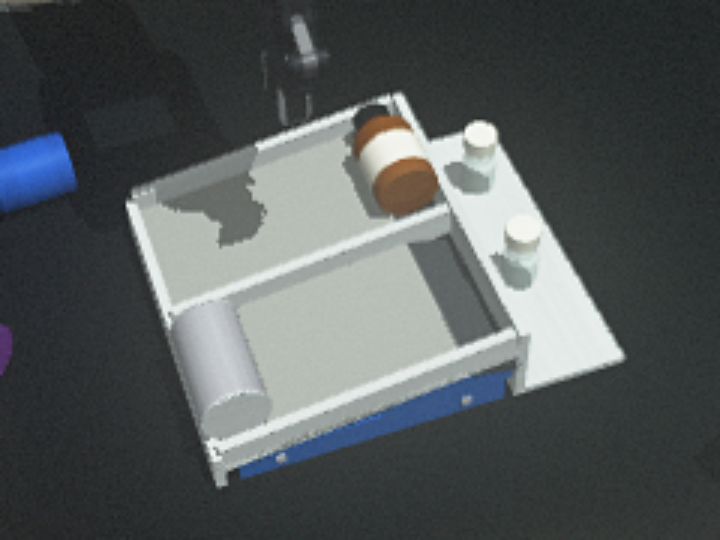

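View pics/side_11.png

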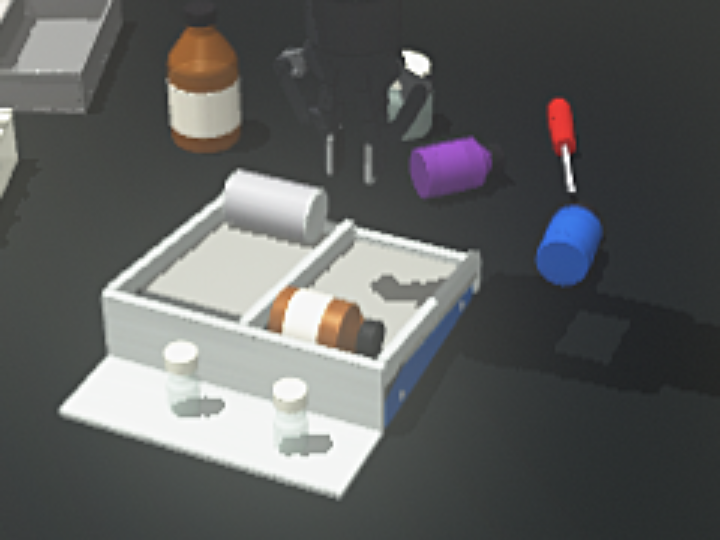

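The bottle rests in the cradle, touching the stop and square to the lane. The can and vials have not moved. I hand the job in.

```bash
python3 -c "
from rig import env
print(env.close_job())"
```

```text
the job is handed in; nothing more can be done
None
```

The amber bottle is up its lane and over the crest. It lies in the cradle against the end stop, and I handed the job in after about 20.4 s of the 37 s allowed.

- **Final checks:** Three cameras put the bottle at ramp x 0.079–0.081 and y 0.051–0.054 m, assuming the 0.069 m axis height of a bottle lying home. That is inside the 0.078–0.087 m band. My ramp fit is only good to 2–3 mm, and the lower readings are 1 mm from the edge of that band. The last wrist and side pictures show the bottle touching the stop and square to the lane. By eye, the can, both vials, the purple and blue look-alikes, the jar, the reagent bottle and the driver had not moved. The beaker and flask were outside the last pictures, and the arm never went near them.
- **What disagreed:** At 26 mm opening, the fingertips end about 20 mm behind the tool point, more than the 13 mm I expected from the description. My first push therefore pressed on the upper back of the bottle. The wrist read about 21 N when the call ended, against the 25 N limit; I did not see readings during it.
- **How I fixed it:** I backed off and touched the fingertips lightly on the bench (about 16 N) to measure the offset. I then pushed again from below the bottle's axis at up to 30 mm/s, and the readings at the end of each move stayed under 2 N.

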